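# Feed a two-cup filter carrier out under the rinse needle and hold its tail down

## Task

Slide the filter carrier outward along its deck (the black knob is its handle) until its outer cup is centred under the syringe needle, and let it rest there, level, for two seconds; then slide it farther out until the inner cup is centred under the needle. By then most of the carrier hangs out over the drain tray and would tip if let go, so finish while still holding it, level, still and down on the deck. Do not lift the carrier off the deck, do not hit the needle or its stand, and leave the other things on the bench alone.

Things in the scene. Friction and masses are not known exactly. Their poses are not given: they have to be found in the camera images.
- carrier: loose filter carrier on the deck: white plastic plate 270 (x) x 56 (y) x 8 mm, 0.4 to 0.6 kg, two short steel cups on its outer half, black knob near its tail. Origin: centre of its underside; x axis outward (towards needle and tray), z up. It slides (2 to 4 N if not pressed) between the deck's side cheeks, 1.5 mm play each side; nothing holds it down. Centre of mass within 15 mm of its middle
- carrier_knob (a point): grasp point of the upright round black knob at the tail of the carrier, on the knob's axis, 110 mm behind the carrier's origin and 27 mm above the carrier's upper face. The knob is 21 mm in diameter there and stands 44 mm above the plate, its head 25 mm in diameter over the top 6 mm; it is fixed to the plate
- cup_outer (a point): centre of the mouth of the outer cup (nearer the carrier's outer end), 105 mm outward of the carrier's origin; cup 30 mm in diameter outside, 26 mm inside, rim 14 mm above the plate
- cup_inner (a point): centre of the mouth of the inner cup (nearer the knob), 30 mm outward of the carrier's origin, 75 mm behind the outer cup; same size
- needle_tip (a point): lower end of the upright blunt steel needle of the syringe clamped in the stand, 2 mm thick; fixed, 8 mm above the cups' rims when the carrier lies on the deck. It stands over the deck's centre line, 65 to 85 mm beyond the deck's outer edge
- deck: fixed slide deck: dark metal plate 250 mm long (x = -250 mm to 0), 74 mm wide, on two grey feet, with two side cheeks 11 mm high along it. Origin: on the bench below the middle of its outer edge; x axis points outward, the way the carrier slides. A steel drain tray (244 x 154 x 21 mm) fixed to it lies on the bench from x = -38 to 206 mm
- needle_stand: fixed stand that carries the syringe over the tray, on the side away from the robot; origin on the bench below the needle tip; post 150 mm away from the needle in -y of the deck, 314 mm tall, clamp arm 184 mm above the bench; syringe top 258 mm above the bench
- glass_beaker: bystander, to be left alone: clear glass beaker, 53 mm across, 66 mm tall, behind the deck; origin at the centre of its underside
- stock_bottle: bystander, to be left alone: white reagent bottle with screw cap, 44 mm across, 100 mm tall, behind the deck; origin at the centre of its underside
- forceps: bystander, to be left alone: steel forceps, 132 mm long, lying flat on the robot's side of the deck; origin at the centre of its underside
- dropper: bystander, to be left alone: small white dropper bottle, 28 mm across, 66 mm tall, beyond the tray; origin at the centre of its underside
- marker: bystander, to be left alone: marker pen, 138 mm long, lying at the right; origin at the centre of its underside
- tube_rack: bystander, to be left alone: blue tube rack with tubes, 60 x 94 x 48 mm, at the left; origin at the centre of its underside
- tip_box: bystander, to be left alone: pipette tip box with clear lid, 85 x 122 x 83 mm, at the right; origin at the centre of its underside
- pocket_scale: bystander, to be left alone: flat pocket scale with steel cover, 78 x 119 x 18 mm, at the right; origin at the centre of its underside
- deck_edge (a point): middle of the deck's outer edge, on its upper face, 66 mm above the bench, where the carrier's underside lies. The carrier is stable by itself with the outer cup under the needle; with the inner cup there it tips over this edge unless its tail is held down (2 to 7 N at the knob)

How it is judged:
On the way, in this order (a step that is already met when the one before it is completed fails the run):
1. the outer cup rests centred under the needle, carrier level on the deck, for a second (horizontal distance between cup_outer and needle_tip below 0.006 m and angle between carrier's own z axis and vertical below 0.035 rad and contact force between carrier and deck above 0.5 N and linear speed of carrier below 0.01 m/s), for 1 s.
2. the inner cup is centred under the needle, carrier level on the deck (horizontal distance between cup_inner and needle_tip below 0.006 m and angle between carrier's own z axis and vertical below 0.035 rad and contact force between carrier and deck above 0.5 N and linear speed of carrier below 0.01 m/s), for 0.2 s.
At the end, for the whole second after the job is handed in: The inner cup's centre is within 6 mm (horizontally) of the needle tip; the carrier is level within 2 degrees, at rest, bears on the deck (not lifted more than 3 mm), is touched by the fingers with more than 1 N, and does not touch the needle stand (all of step 2 and contact force between the fingers and carrier above 1 N and z of carrier in the frame of deck below 0.069 m and contact force between carrier and needle_stand below 0.3 N and angular speed of carrier below 0.1 rad/s); the arm keeps its last pose, push and grip.
It fails at once if the carrier tips (more than 7 degrees) (angle between carrier's own z axis and vertical above 0.12 rad).
It fails at once if the carrier is lifted off the deck (more than 12 mm) (z of carrier in the frame of deck above 0.078 m).
It fails at once if the carrier or the robot hits the needle or its stand (contact force between any of carrier, the arm, the fingers and needle_stand above 1 N).
It fails at once if a bystander is pushed more than 30 mm (distance of any of glass_beaker, stock_bottle, forceps, dropper, marker, tube_rack, tip_box, pocket_scale from where it was at the start of the episode above 0.03 m).
It also fails if it takes over 42 s, if anything falls off the work surface, if the arm or the gripper's body presses on something with over 40 N, if the wrist force passes 120 N, or if a joint passes its speed limit or range.

## Robot

A 6-joint arm with a two-finger parallel gripper is mounted at the origin on a cart in front of the work surface, level with it; the furniture and walls round the work are solid. World frame = base frame: x ahead of the robot, y to its left, z up, the work surface at z = 0. Lengths are in m, angles in rad, forces in N, time in s.
With the tool pointing down it reaches from about 0.225 to 0.725 m from the base axis. Payload 3.1 kg.
Tool frame: the origin (TCP) lies at the very end of the fingers, on their centre line; the grasp point (between the pads) lies behind it (env.grip_depth is the x of the grasp point in the tool frame, in m); x points along the fingers, y is the direction in which the jaws open and shut, and the axes are right-handed (so a half turn about x gives the same grasp; the last joint's range is limited). The gripper opens to 85 mm and grips with 20 to 120 N. Pads are 22 mm wide; open, the fingers measure 114 mm over their backs; the gripper's body (76 mm by 85 mm) begins 54 mm behind the grasp point. The pads swing forward as they close: fully open they stand 13 mm farther back than shut.
Start: joints at [-1.382, 0.048, 0.099, 1.622, 0, 1.443], TCP at [0.164, -0.499, 0.231] pointing down, gripper open.
Joint ranges: [-2.91, 2.91], [-0.99, 1.94], [-1.21, 1.42], [-2.12, 2.29], [-1.49, 1.47], [-3.14, 3.14]. Speed limits (rad/s): [2.79, 2.79, 3.14, 3.14, 3.14, 3.14].

## Interface

Orientations are given as [roll, pitch, yaw] about the fixed x, y, z axes, in that order (R = Rz(yaw) Ry(pitch) Rx(roll)).
In Python, from cell import env, imaging gives the robot as it stands.
- The arm moves only by the tool servo_tool, never from a script. Its arguments are lists of equal length, an entry for each row: "linear": the shift along the tool's x, y, z in cm, a list of three; "rotation": the turn, a rotation vector about the tool's x, y, z in degrees, a list of three; "jaw": the closure, from -1 (fully open) to 1 (shut), so that 0 is half open. In form: {"linear": [[tx, ty, tz], ...], "rotation": [[rx, ry, rz], ...], "jaw": [jaw, ...]}. A call has 1 to 8 rows; each row shifts and turns the commanded pose from where the row before left it, along the tool's axes as they then stand; what a row does not reach is not made up. A row lasts 1/10 s, in which the tool goes at most 50 mm and 8.59 degrees, less where a joint would pass 70% of its speed; a pose out of reach is approached as far as the arm can. A call is refused whole if a number of a shift passes 5 or a number of a turn 8.59, either way. A call with a gripper value outside its range is refused whole. The fingers move at their own pace and stop on an object; "newtons" is the grip in N (left out, the last holds). Time passes only in rows, so rows that do not move let the fingers close. It gives the time, the measured TCP pose, the force and the opening at its end, in the units of the state.
- env.observe(): the state, without advancing time (a new reading comes with each control period).
- imaging.read_camera(name): name is "side" or "top"; returns a dict with "color" (400x640x3 uint8, red, green, blue), "z_map" (400x640 float32, m along the optical axis (not along the pixel's ray), 0 where there is no reading), "mtx" (3x3 intrinsics, pixels), "rvec" (rotation vector, rad) and "tvec" (3), from world to camera coordinates, as OpenCV has them. Camera axes: x right, y down, z forward; pixel columns grow to the right and rows downward; lengths in m; the calibration is good to about 2 mm. A picture is of the moment at which its call begins.
- env.sign_off(): hands the job in, once; it reports no verdict.
The state is a dict: "clock": time; "joints": joint angles; "dq": joint speeds; "joint_efforts": joint torques, N m; "position": TCP position; "tcp_rot": TCP orientation; "wrist_force": force on the tool from outside, world axes, zero at the start; "ft_torque": the same for the moment, N m; "width": opening from 0.0 (shut) to 1.0 (fully open).
Only numpy, scipy, OpenCV 4.12 (cv2) and the standard library are available. Lean on these libraries where they do the work, as an engineer would, in place of code of your own. Each camera call takes 0.05 s, during which the arm holds its last target.

## Working session

There is one attempt and no reset: what is moved stays moved. The work goes in short steps, Python scripts to look and compute and a tool call to move; the robot and the scene stay as the last step left them, time stands still between calls to the robot, and variables do not carry over. Pictures are saved under pics/ and viewed, and the job is handed in when it is done.

Besides the shell and the picture viewer there is one more tool, called after ">>>" as a command line: name --argument value ..., lists and objects as JSON in quotes. servo_tool: Moves the arm, as the interface text tells. Its arguments: {"type":"object","properties":{"linear":{"type":"array"},"rotation":{"type":"array"},"jaw":{"type":"array"},"newtons":{"type":"number"}},"required":["linear","rotation","jaw"]}

```bash
mkdir -p pics; python3 - <<'E'
from cell import env, imaging
import cv2,numpy as np
print(env.observe(), env.grip_depth)
for n in("side","top"):
    d=imaging.read_camera(n); cv2.imwrite(f"pics/{n}0.png",d["color"][:,:,::-1]); np.savez(f"{n}0.npz",**d)
    R=cv2.Rodrigues(d["rvec"])[0]; print(n,d["mtx"].tolist(),(-R.T@np.ravel(d["tvec"])).round(3),R[2].round(3))
E
```

```text
{'clock': 0.0, 'joints': array([-1.38179770e+00,  4.87473965e-02,  9.75886662e-02,  1.62198679e+00,
       -1.41443646e-05,  1.44299887e+00]), 'dq': array([ 0.00086559,  0.00014965,  0.00242583,  0.00146345,  0.0007159 ,
       -0.00039561]), 'joint_efforts': array([-4.07475691e-04, -3.38780165e+01,  3.20015788e+01,  2.01699254e-02,
       -2.91142323e-04,  3.44443066e-06]), 'position': array([ 0.16341978, -0.49827797,  0.2301143 ]), 'tcp_rot': array([-1.69257292,  1.56844709,  1.76581584]), 'wrist_force': array([ 0.82614774, -0.02854864,  0.15064457]), 'ft_torque': array([-0.05202875,  0.03796053, -0.00013826]), 'width': 0.9997893228906366} -0.0187
side [[437.06485234420785, 0.0, 321.56468848944223], [0.0, 437.06485234420785, 205.0929459927525], [0.0, 0.0, 1.0]] [ 0.604 -1.085  0.834] [-0.027  0.812 -0.583]
top [[468.831187426099, 0.0, 316.18012927500155], [0.0, 468.831187426099, 198.1926433704479], [0.0, 0.0, 1.0]] [ 0.508 -0.053  1.323] [ 0.064 -0.006 -0.998]
```

View pics/side0.png

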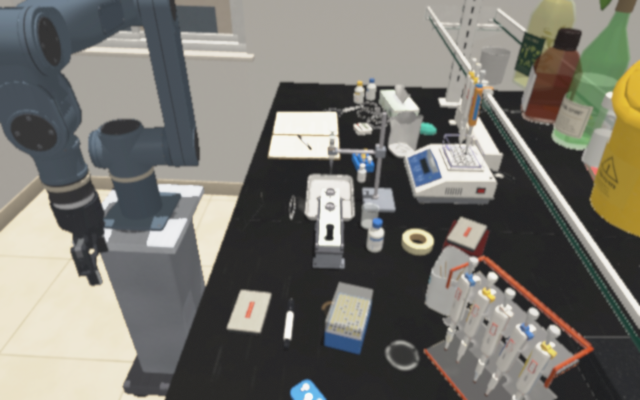

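View pics/top0.png

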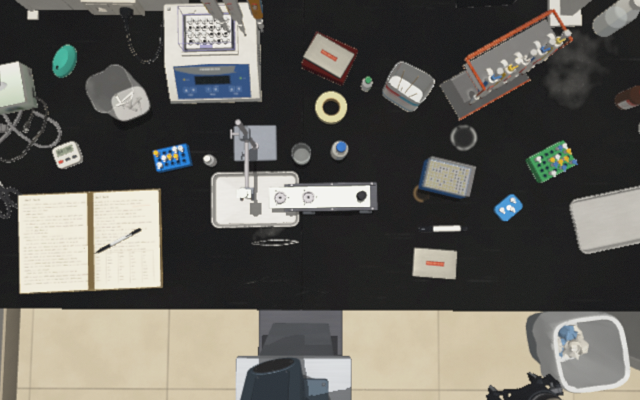

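```bash
cat > h.py <<'E'
import numpy as np,cv2
def load(f): return dict(np.load(f))
def atz(d,u,v,z):
    R=cv2.Rodrigues(d["rvec"])[0];t=np.ravel(d["tvec"]);c=-R.T@t
    r=R.T@np.linalg.inv(d["mtx"])@np.array([u,v,1.]); return c+r*(z-c[2])/r[2]
def pt(d,u,v):
    R=cv2.Rodrigues(d["rvec"])[0];t=np.ravel(d["tvec"]);z=d["z_map"][int(v),int(u)]
    return R.T@(np.linalg.inv(d["mtx"])@np.array([u,v,1.])*z-t)
def proj(d,p): return cv2.projectPoints(np.array(p,float).reshape(-1,3),d["rvec"],d["tvec"],d["mtx"],None)[0].reshape(-1,2)
E
python3 - <<'E'
from h import *
d=load("top0.npz"); cv2.imwrite("pics/topz.png",cv2.resize(d["color"][110:260,200:400,::-1],None,fx=4,fy=4,interpolation=cv2.INTER_CUBIC))
d=load("side0.npz"); cv2.imwrite("pics/sidez.png",cv2.resize(d["color"][130:280,270:400,::-1],None,fx=4,fy=4,interpolation=cv2.INTER_CUBIC))
E
```

```text
(no output)
```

View pics/topz.png

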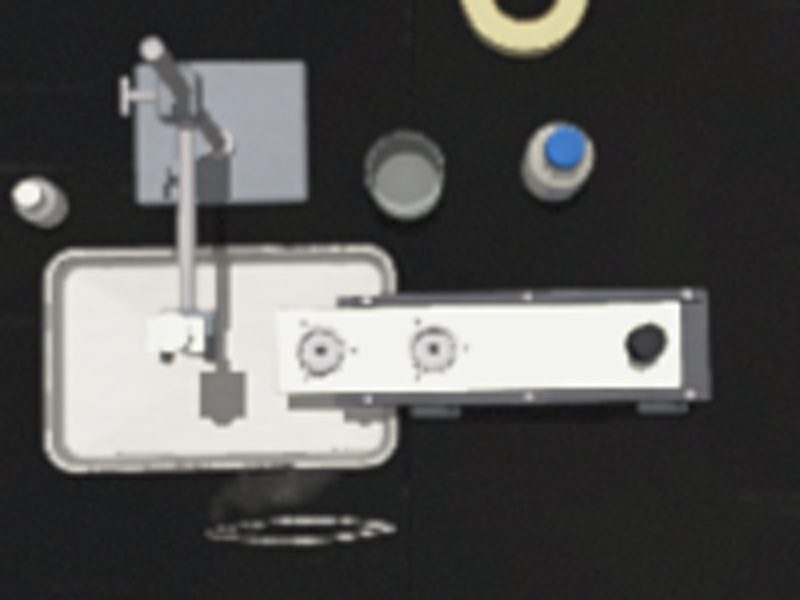

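View pics/sidez.png

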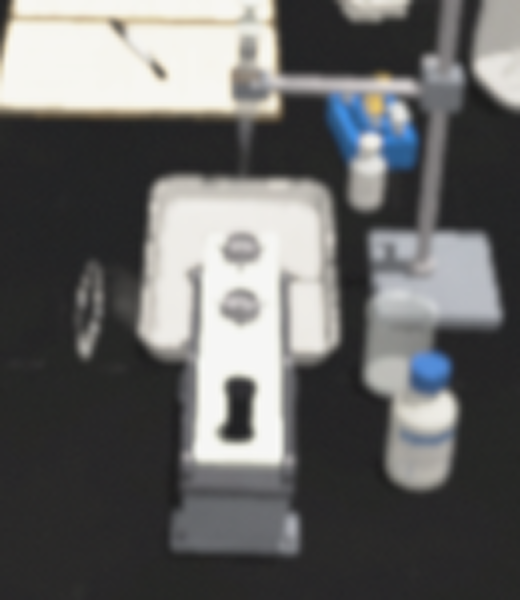

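```bash
python3 - <<'E'
from h import *
d=load("top0.npz"); 
z=lambda x:(x+.5)/4-.5
def tz(a,b,h): return atz(d,200+z(a),110+z(b),h).round(4)
print("cups",tz(320,350,.088),tz(433,348,.088))
print("deck tail corners",tz(708,290,.077),tz(710,399,.077))
print("plate corners tail",tz(682,302,.074),tz(682,388,.074),"out",tz(275,310,.074),tz(280,391,.074))
print("cheek outer ends",tz(338,302,.077),tz(290,402,.077))
print("knob top",tz(650,338,.118))
print("tray",tz(45,245,.021),tz(398,245,.021),tz(45,470,.021),tz(398,470,.021))
print("stand arm at base/clamp",tz(188,120,.184),tz(188,310,.184))
print((d["z_map"][183:204,236:258]*1000).astype(int))
s=load("side0.npz")
def sz(a,b,h): return atz(s,270+z(a),130+z(b),h).round(4)
print("needle",sz(243,175,.096),sz(243,180,.096), "cups",sz(240,249,.088),sz(240,306,.088))
o=s["color"][150:185,322:342]
cv2.imwrite("pics/n.png",cv2.resize(s["color"][140:210,310:350,::-1],None,fx=8,fy=8,interpolation=cv2.INTER_CUBIC))
cv2.imwrite("pics/m.png",cv2.resize(d["color"][175:215,225:285,::-1],None,fx=12,fy=12,interpolation=cv2.INTER_CUBIC))
print((s["z_map"][155:185,324:338]*1000).astype(int))
E
```

```text
cups [0.589  0.0366 0.088 ] [ 0.5908 -0.0379  0.088 ]
deck tail corners [ 0.6314 -0.2211  0.077 ] [ 0.5586 -0.2223  0.077 ]
plate corners tail [ 0.6235 -0.2041  0.074 ] [ 0.5659 -0.204   0.074 ] out [0.6165 0.0679 0.074 ] [0.5624 0.0639 0.074 ]
cheek outer ends [0.6219 0.0257 0.077 ] [0.555  0.0569 0.077 ]
knob top [ 0.596  -0.1781  0.118 ]
tray [0.6657 0.2338 0.021 ] [ 0.6672 -0.0123  0.021 ] [0.5091 0.2308 0.021 ] [ 0.5104 -0.0134  0.021 ]
stand arm at base/clamp [0.7235 0.1119 0.184 ] [0.6067 0.1102 0.184 ]
[[1323 1329 1329 1328 1326 1330 1326 1327 1326 1143 1143 1139 1136 1324
  1327 1321 1328 1322 1328 1321 1327 1326]
 [1330 1322 1324 1328 1328 1331 1331 1328 1323 1138 1135 1135 1139 1325
  1326 1325 1324 1324 1326 1326 1327 1326]
 [1322 1328 1325 1329 1324 1323 1325 1326 1330 1133 1137 1139 1136 1327
  1328 1328 1325 1328 1328 1328 1327 1326]
 [1325 1319 1326 1328 1329 1326 1326 1328 1324 1138 1137 1140 1140 1326
  1323 1327 1323 1326 1326 1328 1319 1329]
 [1317 1324 1325 1326 1323 1328 1324 1325 1326 1138 1135 1135 1134 1326
  1328 1320 1325 1323 1322 1321 1326 1322]
 [1324 13
[... 3429 characters left out ...]
0 1592 1586 1588 1587 1584 1585 1587 1585]
 [1543 1540 1543 1544 1544 1538 1541 1541 1543 1541 1541 1538 1542 1537]
 [1545 1545 1544 1538 1544 1539 1544 1545 1542 1544 1539 1538 1539 1543]
 [1545 1535 1547 1540 1545 1538 1542 1544 1541 1549 1538 1548 1546 1547]
 [1545 1550 1549 1542 1547 1545 1546 1545 1544 1548 1547 1537 1542 1542]
 [1551 1549 1544 1545 1547 1544 1545 1546 1548 1546 1544 1545 1547 1551]
 [1546 1547 1549 1547 1544 1548 1549 1546 1553 1550 1550 1543 1551 1552]
 [1536 1544 1542 1544 1543 1548 1546 1543 1546 1541 1545 1542 1540 1549]
 [1537 1539 1536 1540 1543 1530 1537 1531 1535 1534 1536 1529 1538 1541]
 [1535 1522 1528 1529 1527 1530 1536 1526 1533 1526 1535 1536 1532 1532]]
```

View pics/n.png

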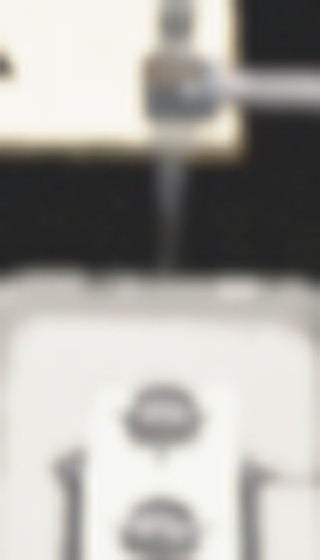

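View pics/m.png

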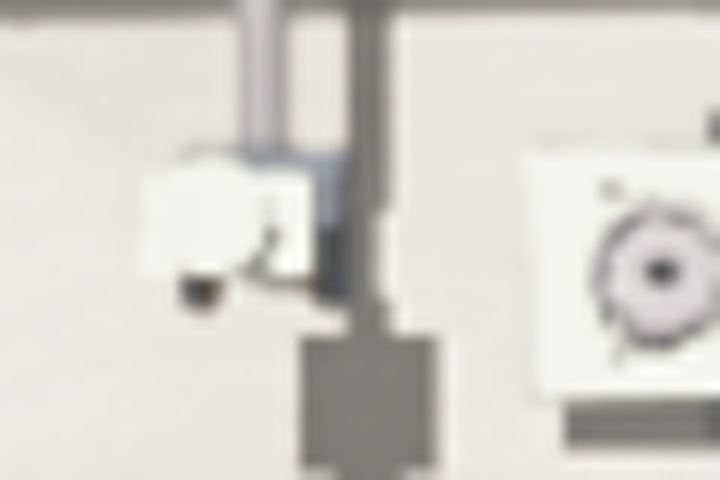

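```bash
python3 - <<'E'
from h import *
from scipy.spatial.transform import Rotation as Ro
d=load("top0.npz"); s=load("side0.npz")
Z=d["z_map"]; vv,uu=np.mgrid[0:400,0:640]
m=(abs(Z-1.066)<.009)&(vv>184)&(vv<200)&(uu>235)&(uu<252)
print(m.sum(),uu[m].mean(),vv[m].mean(), (uu[m].min()+uu[m].max())/2,(vv[m].min()+vv[m].max())/2)
n=atz(d,uu[m].mean(),vv[m].mean(),.258); print("needle from top",n)
print("shadow? side proj tip",proj(s,[[n[0],n[1],h] for h in(.096,.11,.13,.16,.258)]))
print("depth pts side",[pt(s,330.5,v).round(4) for v in range(157,167)],"flange/top?")
print("cups in side", proj(s,[[.589,.0366,.088],[.5908,-.0379,.088]]))
S=s["color"].astype(int).sum(2)
print(S[160:182,326:336])
R=Ro.from_euler("xyz",[-1.69257292,1.56844709,1.76581584]).as_matrix();print(R.round(3))
E
```

```text
76 242.30263157894737 192.77631578947367 242.5 192.5
needle from top [0.58731319 0.10928113 0.258     ]
shadow? side proj tip [[329.60792445 174.82256599]
 [329.75027321 171.07577858]
 [329.95655099 165.64630367]
 [330.27259081 157.32776262]
 [331.36403756 128.59959544]]
depth pts side [array([0.5881, 0.0965, 0.1684]), array([0.5882, 0.1006, 0.1626]), array([0.5884, 0.0991, 0.1599]), array([0.5884, 0.1071, 0.1517]), array([0.5885, 0.1069, 0.1483]), array([0.5887, 0.1032, 0.1468]), array([0.5887, 0.1108, 0.1388]), array([0.5889, 0.1016, 0.1406]), array([0.589 , 0.1015, 0.137 ]), array([0.5891, 0.1056, 0.131 ])] flange/top?
cups in side [[329.27727354 189.47243844]
 [329.02123493 203.51022505]]
[[157 161 176 227 292 321 294 243 207 190]
 [118 118 135 199 275 302 262 192 138 123]
 [111 111 128 188 258 279 243 172 122 113]
 [111 109 124 179 244 260 216 156 120 111]
 [110 111 122 169 232 246 201 143 116 111]
 [112 111 117 156 216 231 188 133 118 110]
 [110 112 118 146 195 213 176 129 114 112]
 [112 111 113 136 176 195 162 124 113 112]
 [113 113 116 134 165 177 153 120 112 111]
 [109 112 117 131 161 168 143 119 113 111]
 [109 108 113 134 162 163 140 117 113 109]
 [110 110 113 138 163 164 135 120 109 112]
 [122 120 124 148 176 170 140 120 114 113]
 [195 183 176 193 219 204 176 159 153 150]
 [339 315 302 305 319 308 294 287 282 281]
 [484 460 443 444 451 451 445 445 445 441]
 [561 545 534 534 539 539 542 542 543 541]
 [574 566 563 562 565 567 566 567 567 567]
 [584 581 579 579 579 578 579 579 576 575]
 [621 618 620 617 615 616 618 615 609 608]
 [673 673 670 669 667 669 669 666 659 656]
 [705 702 702 700 700 700 700 697 693 690]]
[[-0.     0.312 -0.95 ]
 [ 0.002 -0.95  -0.312]
 [-1.    -0.002 -0.   ]]
```

>>> servo_tool --linear '[[0,0,0],[0,0,0],[0,0,0],[0,-1.5,-2],[0,-1.7,-2.4],[0,-1.7,-2.4],[0,-1.7,-2.4],[0,-1.7,-2.4]]' --rotation '[[5.6,0,0],[5.7,0,0],[5.7,0,0],[0,0,0],[0,0,0],[0,0,0],[0,0,0],[0,0,0]]' --jaw '[-1,-1,-1,-1,-1,-1,-1,-1]' --newtons 40

```text
clock: 0.9
position: [0.2785, -0.4125, 0.2307]
tcp_rot: [-1.182, 1.57, 1.98]
wrist_force: [0.1, -0.9, 1.1]
width: 0.999
```

>>> servo_tool --linear '[[0,-1.7,-2.4],[0,-1.7,-2.4],[0,-1.7,-2.4],[0,-1.7,-2.4],[0,-1.7,-2.4],[0,-1.7,-2.4],[0,-1.7,-2.4],[0,-1.7,-2.4]]' --rotation '[[0,0,0],[0,0,0],[0,0,0],[0,0,0],[0,0,0],[0,0,0],[0,0,0],[0,0,0]]' --jaw '[-1,-1,-1,-1,-1,-1,-1,-1]'

```text
clock: 1.7
position: [0.4677, -0.2727, 0.2306]
tcp_rot: [-0.632, 1.57, 2.53]
wrist_force: [-0.3, -0.1, 0.8]
width: 1.002
```

>>> servo_tool --linear '[[0,-1.7,-2.4],[0,-1.7,-2.4],[0,0,0]]' --rotation '[[0,0,0],[0,0,0],[0,0,0]]' --jaw '[-1,-1,-1]'

```text
clock: 2.0
position: [0.5163, -0.2363, 0.2301]
tcp_rot: [-1.363, 1.569, 1.803]
wrist_force: [-0.4, 0.2, 0.8]
width: 1.004
```

```bash
cat >> h.py <<'E'
def rem(tgt):
    from cell import env
    from scipy.spatial.transform import Rotation as Ro
    o=env.observe(); R=Ro.from_euler("xyz",o["tcp_rot"]).as_matrix()
    print(o["clock"],"pos",o["position"].round(4),"F",o["wrist_force"].round(2),"T",o["ft_torque"].round(3),"w",round(o["width"],3)); print("R",R.round(4).tolist())
    print("rem tool cm",(R.T@(np.array(tgt)-o["position"])*100).round(2),"q6",o["joints"][5])
E
python3 -c "
from h import *
rem([.594,-.178,.15])"
```

```text
2.0 pos [ 0.5163 -0.2363  0.2301] F [-0.37  0.23  0.78] T [ 0.027  0.066 -0.004] w 1.004
R [[-0.0005, 0.0242, -0.9997], [0.0019, -0.9997, -0.0242], [-1.0, -0.0019, 0.0004]]
rem tool cm [ 8.02 -5.63 -7.91] q6 2.569189147894383
```

>>> servo_tool --linear '[[0,-1.4,-2],[0,-1.4,-2],[0,-1.4,-2],[0,-1.4,-1.9],[2,0,0],[2,0,0],[2,0,0],[0,0,0]]' --rotation '[[0,0,0],[0,0,0],[0,0,0],[0,0,0],[0,0,0],[0,0,0],[0,0,0],[0,0,0]]' --jaw '[-1,-1,-1,-1,-1,-1,-1,-1]'

```text
clock: 2.8
position: [0.5895, -0.1807, 0.1668]
tcp_rot: [-0.377, 1.562, 2.785]
wrist_force: [-0.2, -0.4, -0.5]
width: 0.999
```

```bash
python3 - <<'E'
from h import *
from cell import imaging
rem([.594,-.178,.082])
for n in("side","top"):
    d=imaging.read_camera(n); np.savez(f"{n}1.npz",**d)
    b=(200,140) if n=="top" else (270,150)
    cv2.imwrite(f"pics/{n}1.png",cv2.resize(d["color"][b[1]:b[1]+120,b[0]:b[0]+180,::-1],None,fx=4,fy=4,interpolation=cv2.INTER_CUBIC))
E
```

```text
2.8 pos [ 0.5895 -0.1807  0.1668] F [-0.19 -0.4  -0.52] T [ 0.043  0.089 -0.008] w 0.999
R [[-0.0078, 0.0195, -0.9998], [0.0029, -0.9998, -0.0196], [-1.0, -0.0031, 0.0078]]
rem tool cm [ 8.48 -0.24 -0.53] q6 2.71599586078531
```

View pics/side1.png

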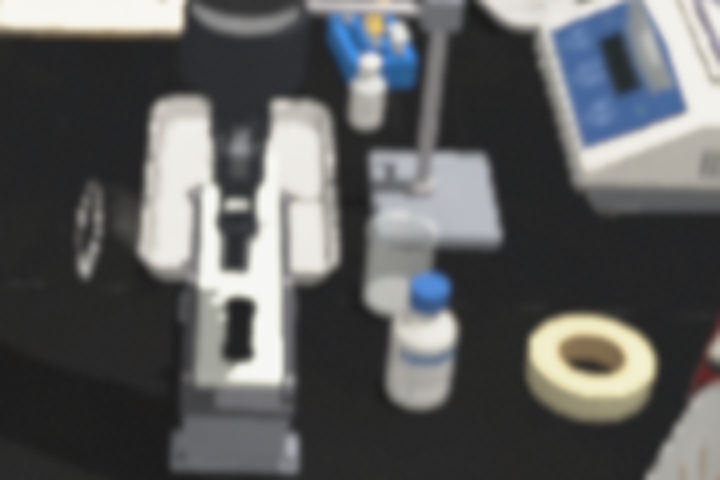

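View pics/top1.png

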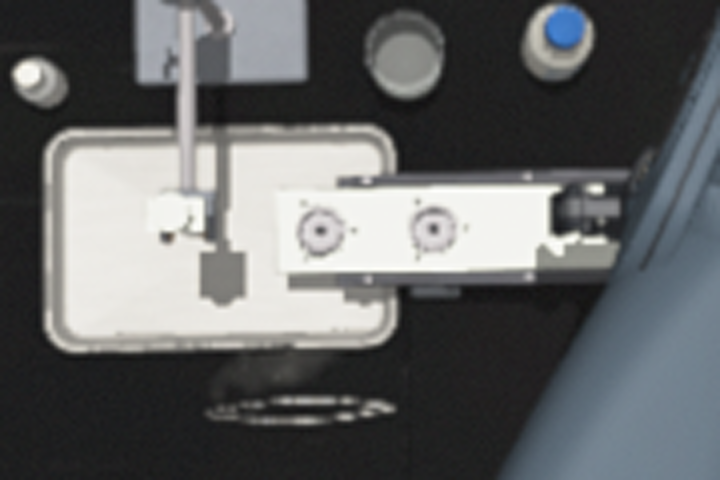

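>>> servo_tool --linear '[[0,0,0],[2,0,0],[2,0,0],[1.5,0,0],[0,0,0],[0,0,0]]' --rotation '[[0,0,0],[0,0,0],[0,0,0],[0,0,0],[0,0,0],[0,0,0]]' --jaw '[-1,-1,-1,-1,-1,-1]'

```text
clock: 3.5
position: [0.5924, -0.1813, 0.1169]
tcp_rot: [2.605, 1.57, -0.516]
wrist_force: [0.1, -0.6, 0.3]
width: 1.0
```

```bash
python3 - <<'E'
from h import *
from cell import imaging
rem([.594,-.178,.083])
for n in("side",):
    d=imaging.read_camera(n); np.savez(f"{n}2.npz",**d)
    b=(290,180)
    cv2.imwrite(f"pics/{n}2.png",cv2.resize(d["color"][b[1]:b[1]+70,b[0]:b[0]+80,::-1],None,fx=8,fy=8,interpolation=cv2.INTER_CUBIC))
E
```

```text
3.5 pos [ 0.5924 -0.1813  0.1169] F [ 0.11 -0.65  0.27] T [ 0.068  0.001 -0.07 ] w 1.0
R [[0.0003, 0.0201, -0.9998], [-0.0002, -0.9998, -0.0201], [-1.0, 0.0002, -0.0003]]
rem tool cm [ 3.39 -0.33 -0.17] q6 2.716338401986914
```

View pics/side2.png

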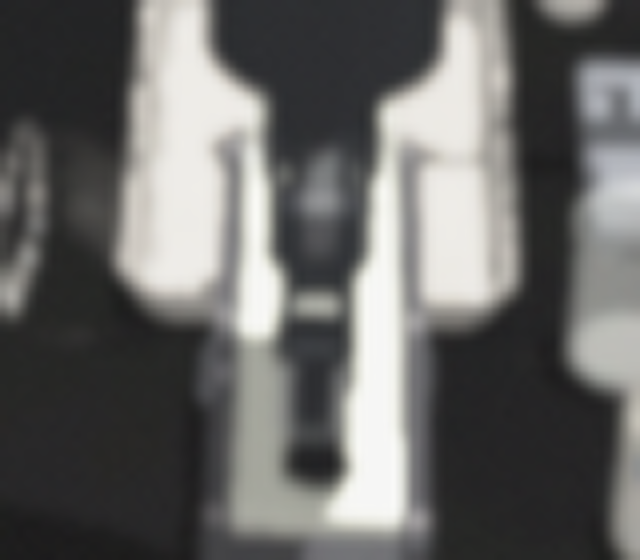

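>>> servo_tool --linear '[[1,-0.15,0],[1,-0.15,0],[1,0,0],[0.4,0,0],[0,0,0],[0,0,0]]' --rotation '[[0,0,0],[0,0,0],[0,0,0],[0,0,0],[0,0,0],[0,0,0]]' --jaw '[-1,-1,-1,-1,-1,-1]'

```text
clock: 4.15
position: [0.5921, -0.1782, 0.0821]
tcp_rot: [-0.352, 1.57, 2.81]
wrist_force: [0.4, -0.5, 0.3]
width: 1.006
```

```bash
python3 -c "
from h import *
rem([.594,-.178,.082])"
```

```text
4.15 pos [ 0.5921 -0.1782  0.0821] F [ 0.37 -0.45  0.26] T [-0.047 -0.008 -0.046] w 1.006
R [[-0.0003, 0.0201, -0.9998], [0.0001, -0.9998, -0.0201], [-1.0, -0.0001, 0.0003]]
rem tool cm [ 0.01 -0.01 -0.19] q6 2.7207727272565942
```

>>> servo_tool --linear '[[0,0,-0.1],[0,0,0],[0,0,0],[0,0,0],[0,0,0],[0,0,0],[0,0,0],[0,0,0]]' --rotation '[[0,0,0],[0,0,0],[0,0,0],[0,0,0],[0,0,0],[0,0,0],[0,0,0],[0,0,0]]' --jaw '[0,0.3,0.4,0.45,0.5,0.6,0.8,1]' --newtons 40

```text
clock: 4.95
position: [0.5934, -0.1781, 0.0828]
tcp_rot: [3.045, 1.57, -0.077]
wrist_force: [-1.4, 0.6, 2.2]
width: 0.263
```

```bash
python3 - <<'E'
from h import *
from cell import imaging
rem([.594,-.178,.082])
d=imaging.read_camera("top"); np.savez("top3.npz",**d)
b=(200,140)
cv2.imwrite("pics/top3.png",cv2.resize(d["color"][b[1]:b[1]+120,b[0]:b[0]+180,::-1],None,fx=4,fy=4,interpolation=cv2.INTER_CUBIC))
E
```

```text
4.95 pos [ 0.5934 -0.1781  0.0828] F [-1.44  0.55  2.17] T [ 0.07   0.087 -0.043] w 0.263
R [[0.0006, 0.0202, -0.9998], [-0.0, -0.9998, -0.0202], [-1.0, 0.0001, -0.0006]]
rem tool cm [ 0.08 -0.01 -0.06] q6 2.7214631171549977
```

View pics/top3.png

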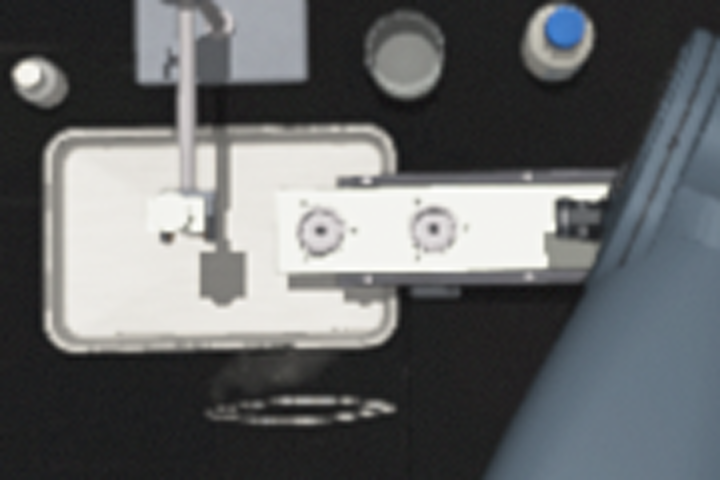

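>>> servo_tool --linear '[[0,-0.2,0],[0,-0.5,0],[0,-0.6,0],[0,-0.6,0],[0,-0.6,0],[0,-0.5,0],[0,-0.3,0],[0,0,0]]' --rotation '[[0,0,0],[0,0,0],[0,0,0],[0,0,0],[0,0,0],[0,0,0],[0,0,0],[0,0,0]]' --jaw '[1,1,1,1,1,1,1,1]'

```text
clock: 5.8
position: [0.5928, -0.1443, 0.0827]
tcp_rot: [-2.362, 1.57, 0.8]
wrist_force: [0.5, -2.7, 4.8]
width: 0.267
```

```bash
python3 -c "
from h import *
rem([.592,-.106,.082])"
```

```text
5.8 pos [ 0.5928 -0.1443  0.0827] F [ 0.48 -2.66  4.76] T [-0.445 -0.039 -0.008] w 0.267
R [[0.0007, 0.0209, -0.9998], [0.0007, -0.9998, -0.0209], [-1.0, -0.0007, -0.0007]]
rem tool cm [ 0.07 -3.83 -0.  ] q6 2.771466380387043
```

>>> servo_tool --linear '[[0,-0.3,0],[0,-0.6,0],[0,-0.6,0],[0,-0.6,0],[0,-0.6,0],[0,-0.5,0],[0,-0.2,0],[0,0,0]]' --rotation '[[0,0,0],[0,0,0],[0,0,0],[0,0,0],[0,0,0],[0,0,0],[0,0,0],[0,0,0]]' --jaw '[1,1,1,1,1,1,1,1]'

```text
clock: 6.6
position: [0.592, -0.111, 0.0827]
tcp_rot: [3.025, 1.57, -0.096]
wrist_force: [0.1, -3.9, 5.9]
width: 0.264
```

```bash
python3 - <<'E'
from h import *
from cell import imaging
rem([.592,-.106,.082])
for n in("side","top"):
    d=imaging.read_camera(n); np.savez(f"{n}4.npz",**d)
    b=(205,160) if n=="top" else (300,140)
    cv2.imwrite(f"pics/{n}4.png",cv2.resize(d["color"][b[1]:b[1]+70,b[0]:b[0]+95,::-1],None,fx=8,fy=8,interpolation=cv2.INTER_CUBIC))
E
```

```text
6.6 pos [ 0.592  -0.111   0.0827] F [ 0.08 -3.92  5.87] T [-0.687  0.012 -0.019] w 0.264
R [[0.0005, 0.0203, -0.9998], [-0.0001, -0.9998, -0.0203], [-1.0, 0.0001, -0.0005]]
rem tool cm [ 0.07 -0.5  -0.01] q6 2.824549945495989
```

View pics/side4.png

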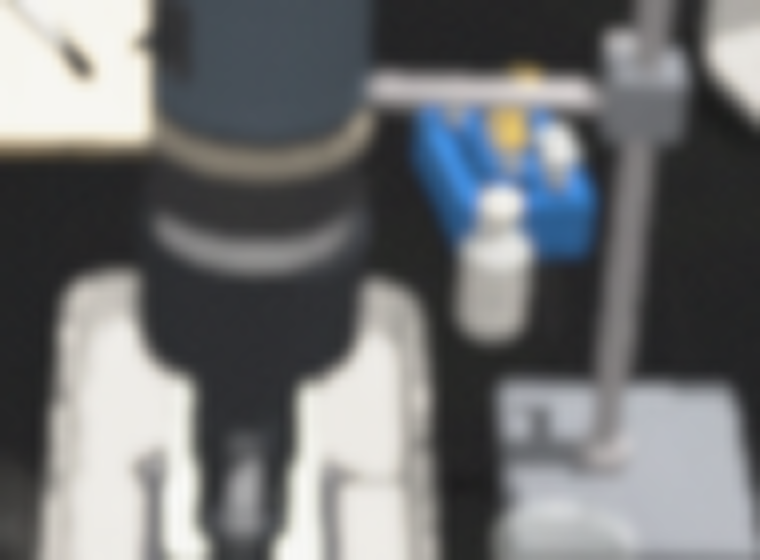

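View pics/top4.png

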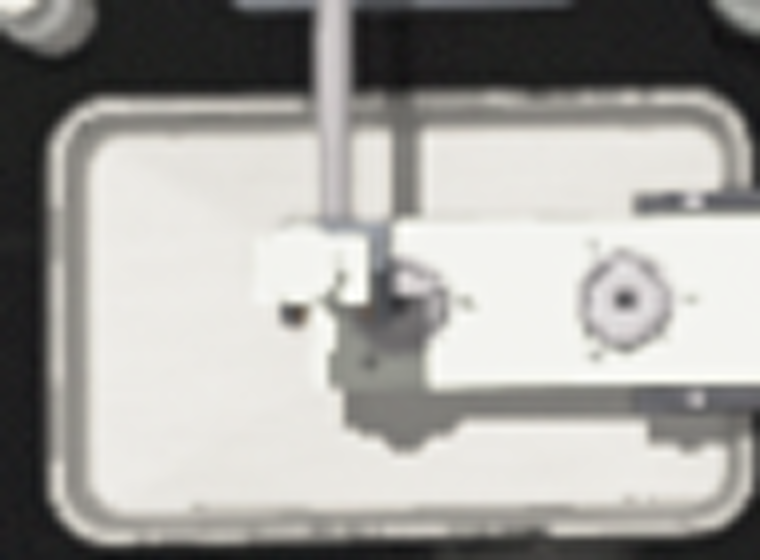

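```bash
python3 - <<'E'
from h import *
a=load("top3.npz"); b=load("top4.npz")
# template match inner cup between frames
t=a["color"][190:206,300:317]; 
r=cv2.matchTemplate(b["color"],t,cv2.TM_CCOEFF_NORMED)
_,m,_,p=cv2.minMaxLoc(r); 
x,y=p; q=r[y,x-1:x+2]; du=(q[0]-q[2])/(2*(q[0]-2*q[1]+q[2]))
print(m,p,du, "shift mm",(300-(x+du))*1000*(1.323-.088)/468.8)
u=205+(624+.5)/8-.5;v=160+(299+.5)/8-.5
print("inner",atz(b,u,v,.088))
E
```

```text
0.8485739827156067 (275, 190) -0.15605864 shift mm 66.27078
inner [0.58955591 0.02883657 0.088     ]
```

>>> servo_tool --linear '[[0,-0.2,0],[0,-0.2,0],[0,-0.05,0],[0,0,0],[0,0,0]]' --rotation '[[0,0,0],[0,0,0],[0,0,0],[0,0,0],[0,0,0]]' --jaw '[1,1,1,1,1]'

```text
clock: 7.2
position: [0.5919, -0.1071, 0.0827]
tcp_rot: [2.2, 1.57, -0.922]
wrist_force: [-0.0, -4.5, 5.2]
width: 0.264
```

```bash
python3 - <<'E'
from h import *
from cell import imaging
rem([.592,-.106,.082])
s=load("side0.npz"); d=load("top0.npz")
# side calibration check: deck/bench/tray points via depth, tube; side-vs-top comparison of tray far edge & knob
Z=s["z_map"]
R=cv2.Rodrigues(s["rvec"])[0];t=s["tvec"].ravel()
def pts(d):
    R=cv2.Rodrigues(d["rvec"])[0];t=d["tvec"].ravel(); v,u=np.mgrid[0:400,0:640]; z=d["z_map"]
    P=np.stack([(u-d["mtx"][0,2])/d["mtx"][0,0]*z,(v-d["mtx"][1,2])/d["mtx"][1,1]*z,z],-1)-t
    W=P@R; W[z==0]=np.nan; return W
W=pts(s);T=pts(d)
for nm,A in(("side",W),("top",T)):
    # syringe & stand post region
    k=(A[...,2]>.1)&(abs(A[...,0]-.588)<.03)&(A[...,1]>.05)&(A[...,1]<.17)
    for lo,hi in((.1,.13),(.13,.16),(.16,.175),(.2,.235),(.235,.25),(.25,.27)):
        q=k&(A[...,2]>lo)&(A[...,2]<hi)
        if q.sum(): print(nm,lo,q.sum(),A[q].mean(0).round(4),A[q].min(0).round(3),A[q].max(0).round(3))
    k=(A[...,2]>.112)&(A[...,2]<.124)&(abs(A[...,0]-.594)<.02)&(abs(A[...,1]+.178)<.03); print("knob top",k.sum(),A[k].mean(0).round(4))
    k=(A[...,2]>.07)&(A[...,2]<.08)&(abs(A[...,0]-.592)<.02)&(A[...,1]<.08)&(A[...,1]>-.21); print("plate",A[k].mean(0).round(4),A[k].min(0)[1],A[k].max(0)[1])
E
```

```text
7.2 pos [ 0.5919 -0.1071  0.0827] F [-0.03 -4.53  5.21] T [-0.881 -0.082 -0.039] w 0.264
R [[0.0005, 0.0197, -0.9998], [-0.0007, -0.9998, -0.0197], [-1.0, 0.0007, -0.0005]]
rem tool cm [ 0.07 -0.11 -0.01] q6 2.8316606315525314
side 0.13 22 [0.5902 0.1047 0.1463] [0.587 0.099 0.131] [0.596 0.111 0.16 ]
side 0.16 15 [0.5898 0.1014 0.1662] [0.583 0.096 0.161] [0.599 0.112 0.172]
side 0.2 53 [0.5897 0.1021 0.2173] [0.581 0.095 0.202] [0.599 0.128 0.234]
side 0.235 38 [0.5895 0.1053 0.2383] [0.58  0.09  0.235] [0.599 0.125 0.249]
side 0.25 25 [0.5894 0.106  0.2564] [0.58  0.096 0.251] [0.598 0.118 0.26 ]
knob top 50 [ 0.5968 -0.1816  0.1155]
plate [ 0.591  -0.0807  0.0737] -0.20587462662406256 0.06631288746638944
top 0.16 4 [0.5793 0.1075 0.1677] [0.578 0.104 0.164] [0.581 0.111 0.172]
top 0.2 6 [0.5836 0.103  0.221 ] [0.578 0.097 0.202] [0.596 0.11  0.235]
top 0.235 39 [0.5861 0.1054 0.238 ] [0.579 0.094 0.235] [0.596 0.125 0.241]
top 0.25 76 [0.5873 0.1093 0.2581] [0.578 0.099 0.254] [0.598 0.12  0.265]
knob top 66 [ 0.5939 -0.1776  0.1174]
plate [ 0.5916 -0.066   0.0744] -0.20687100227127367 0.06638471669170512
```

>>> servo_tool --linear '[[0,-0.07,0],[0,0,0],[0,0,0],[0,0,0],[0,0,0],[0,0,0],[0,0,0],[0,0,0]]' --rotation '[[0,0,0],[0,0,0],[0,0,0],[0,0,0],[0,0,0],[0,0,0],[0,0,0],[0,0,0]]' --jaw '[1,1,1,1,1,1,1,1]'

```text
clock: 8.0
position: [0.5919, -0.1065, 0.0827]
tcp_rot: [2.12, 1.57, -1.002]
wrist_force: [0.4, -5.5, 5.5]
width: 0.266
```

```bash
python3 - <<'E'
from h import *
from cell import imaging
rem([.592,-.106,.082])
for n in("side","top"):
    d=imaging.read_camera(n); np.savez(f"{n}5.npz",**d)
    b=(205,160) if n=="top" else (300,140)
    cv2.imwrite(f"pics/{n}5.png",cv2.resize(d["color"][b[1]:b[1]+70,b[0]:b[0]+95,::-1],None,fx=8,fy=8,interpolation=cv2.INTER_CUBIC))
E
```

```text
8.0 pos [ 0.5919 -0.1065  0.0827] F [ 0.41 -5.46  5.49] T [-0.945  0.003 -0.022] w 0.266
R [[0.0006, 0.0196, -0.9998], [-0.0009, -0.9998, -0.0196], [-1.0, 0.0009, -0.0005]]
rem tool cm [ 0.07 -0.05 -0.01] q6 2.8327961592692916
```

View pics/top5.png

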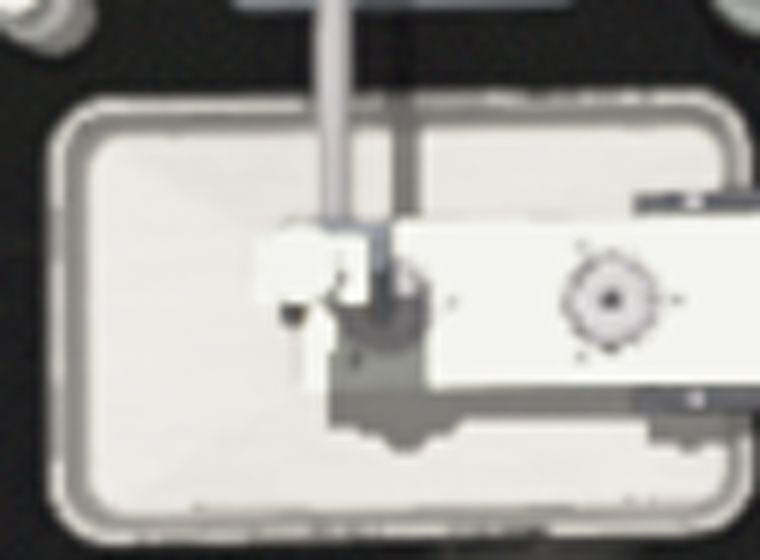

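>>> servo_tool --linear '[[0,0,0],[0,0,0],[0,0,0],[0,0,0],[0,0,0],[0,0,0],[0,0,0],[0,0,0]]' --rotation '[[0,0,0],[0,0,0],[0,0,0],[0,0,0],[0,0,0],[0,0,0],[0,0,0],[0,0,0]]' --jaw '[1,1,1,1,1,1,1,1]'

```text
clock: 8.9
position: [0.5919, -0.1066, 0.0827]
tcp_rot: [2.12, 1.57, -1.002]
wrist_force: [-0.6, -4.9, 6.1]
width: 0.268
```

>>> servo_tool --linear '[[0,0,0],[0,0,0],[0,0,0],[0,0,0],[0,0,0],[0,0,0],[0,0,0],[0,0,0]]' --rotation '[[0,0,0],[0,0,0],[0,0,0],[0,0,0],[0,0,0],[0,0,0],[0,0,0],[0,0,0]]' --jaw '[1,1,1,1,1,1,1,1]'

```text
clock: 9.7
position: [0.592, -0.1065, 0.0827]
tcp_rot: [2.162, 1.57, -0.96]
wrist_force: [-0.1, -4.7, 5.3]
width: 0.267
```

>>> servo_tool --linear '[[0,0,0],[0,0,0],[0,0,0],[0,0,0],[0,0,0],[0,0,0],[0,0,0],[0,0,0]]' --rotation '[[0,0,0],[0,0,0],[0,0,0],[0,0,0],[0,0,0],[0,0,0],[0,0,0],[0,0,0]]' --jaw '[1,1,1,1,1,1,1,1]'

```text
clock: 10.5
position: [0.592, -0.1065, 0.0827]
tcp_rot: [2.149, 1.57, -0.973]
wrist_force: [-0.6, -5.3, 4.5]
width: 0.266
```

>>> servo_tool --linear '[[0,0,0],[0.05,-0.2,0],[0,-0.5,0],[0,-0.6,0],[0,-0.6,0],[0,-0.6,0],[0,-0.5,0],[0,-0.3,0]]' --rotation '[[0,0,0],[0,0,0],[0,0,0],[0,0,0],[0,0,0],[0,0,0],[0,0,0],[0,0,0]]' --jaw '[1,1,1,1,1,1,1,1]' --newtons 60

```text
clock: 11.3
position: [0.5916, -0.0737, 0.0827]
tcp_rot: [2.208, 1.568, -0.914]
wrist_force: [0.5, -6.6, 6.2]
width: 0.256
```

```bash
python3 -c "
from h import *
rem([.5905,-.0315,.082])"
```

```text
11.3 pos [ 0.5916 -0.0737  0.0827] F [ 0.48 -6.64  6.22] T [-1.162 -0.018  0.033] w 0.256
R [[0.0014, 0.0197, -0.9998], [-0.0018, -0.9998, -0.0197], [-1.0, 0.0019, -0.0014]]
rem tool cm [ 0.07 -4.22  0.03] q6 2.8863669797401363
```

>>> servo_tool --linear '[[0,-0.4,0],[0,-0.5,0],[0,-0.6,0],[0,-0.6,0],[0,-0.6,0],[0,-0.5,0],[0,-0.4,0],[0,-0.2,0]]' --rotation '[[0,0,0],[0,0,0],[0,0,0],[0,0,0],[0,0,0],[0,0,0],[0,0,0],[0,0,0]]' --jaw '[1,1,1,1,1,1,1,1]'

```text
clock: 12.1
position: [0.5911, -0.0362, 0.0833]
tcp_rot: [2.162, 1.567, -0.96]
wrist_force: [0.3, -6.6, 8.6]
width: 0.26
```

>>> servo_tool --linear '[[0,0,0],[0,0,0],[0,0,0]]' --rotation '[[0,0,0],[0,0,0],[0,0,0]]' --jaw '[1,1,1]'

```text
clock: 12.4
position: [0.5911, -0.036, 0.0832]
tcp_rot: [2.345, 1.568, -0.777]
wrist_force: [-0.0, -5.9, 8.2]
width: 0.258
```

```bash
python3 - <<'E'
from h import *
from cell import imaging
rem([.5905,-.0315,.082])
for n in("side","top"):
    d=imaging.read_camera(n); np.savez(f"{n}6.npz",**d)
    b=(195,160) if n=="top" else (290,140)
    cv2.imwrite(f"pics/{n}6.png",cv2.resize(d["color"][b[1]:b[1]+70,b[0]:b[0]+95,::-1],None,fx=8,fy=8,interpolation=cv2.INTER_CUBIC))
E
```

```text
12.4 pos [ 0.5911 -0.036   0.0832] F [-0.01 -5.95  8.15] T [-1.151 -0.072  0.027] w 0.258
R [[0.0021, 0.0196, -0.9998], [-0.0021, -0.9998, -0.0196], [-1.0, 0.0021, -0.0021]]
rem tool cm [ 0.12 -0.45  0.05] q6 2.948894750578645
```

View pics/top6.png

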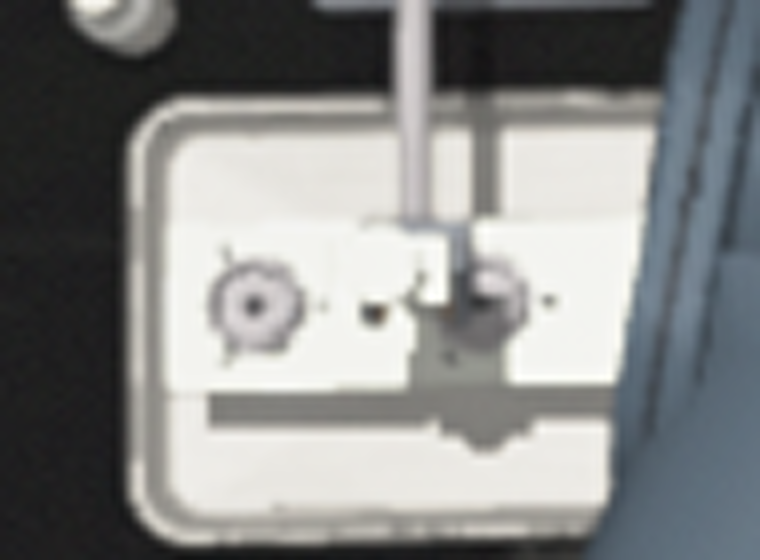

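View pics/side6.png

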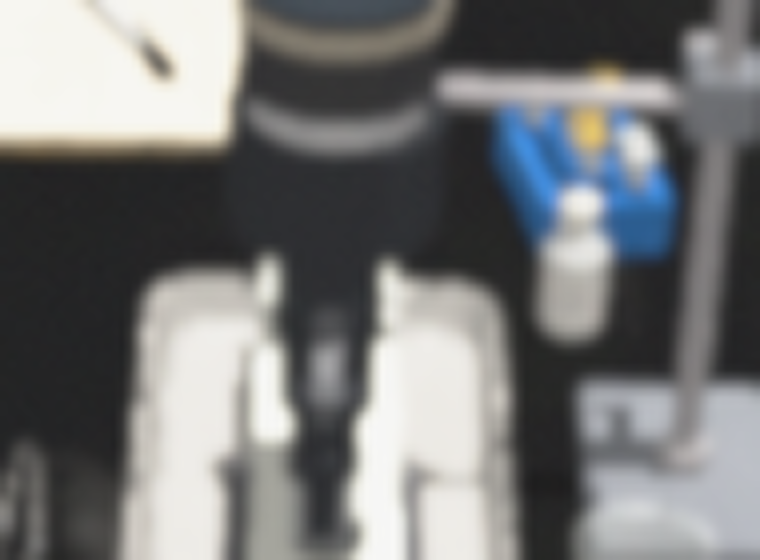

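>>> servo_tool --linear '[[0.04,-0.15,0],[0.04,-0.2,0],[0,-0.06,0],[0,0,0],[0,0,0],[0,0,0]]' --rotation '[[0,0,0],[0,0,0],[0,0,0],[0,0,0],[0,0,0],[0,0,0]]' --jaw '[1,1,1,1,1,1]'

```text
clock: 13.1
position: [0.5914, -0.0329, 0.0833]
tcp_rot: [2.227, 1.566, -0.895]
wrist_force: [-0.2, -7.6, 8.4]
width: 0.263
```

```bash
cat > m.py <<'E'
from h import *
from cell import imaging
import sys
rem([.5905,-.0315,.082])
d=imaging.read_camera("top"); np.savez(f"top{sys.argv[1]}.npz",**d)
a=load("top6.npz");x0=195+(256+.5)/8-.5;y0=160+(306+.5)/8-.5
t=a["color"][190:208,217:236]
r=cv2.matchTemplate(d["color"],t,cv2.TM_CCOEFF_NORMED);_,m,_,p=cv2.minMaxLoc(r);x,y=p
q=r[y,x-1:x+2];du=(q[0]-q[2])/(2*(q[0]-2*q[1]+q[2]))
print(m,"outer cup ref",atz(a,x0,y0,.088),"now",atz(d,x0+x+du-217,y0+y-190,.088))
W=[]
v,u=np.mgrid[186:208,216:238]; R=cv2.Rodrigues(d["rvec"])[0]
v,u=np.mgrid[186:212,214:300]; z=d["z_map"][186:212,214:300]
P=np.stack([(u-d["mtx"][0,2])/d["mtx"][0,0]*z,(v-d["mtx"][1,2])/d["mtx"][1,1]*z,z],-1)-d["tvec"].ravel()
W=P@R
k=(W[...,2]>.06)&(W[...,2]<.084)&(abs(W[...,0]-.588)<.022)
for lo,hi in((.05,.08),(.08,.1),(.12,.15),(.15,.17),(.19,.205)):
    q=k&(W[...,1]>lo)&(W[...,1]<hi); print("plate z",lo,q.sum(),np.median(W[q][:,2]).round(4) if q.sum() else None)
q=k; A=np.c_[W[q][:,1],W[q][:,0],np.ones(q.sum())]; print("slope along y",np.linalg.lstsq(A,W[q][:,2],rcond=None)[0])
E
python3 m.py 7
```

```text
13.1 pos [ 0.5914 -0.0329  0.0833] F [-0.24 -7.58  8.36] T [-1.49   0.023 -0.052] w 0.263
R [[0.0032, 0.0189, -0.9998], [-0.004, -0.9998, -0.019], [-1.0, 0.0041, -0.0031]]
rem tool cm [ 0.13 -0.14  0.09] q6 2.9557497239124038
0.9476247429847717 outer cup ref [0.5864006  0.17637664 0.088     ] now [0.58638367 0.179343   0.088     ]
plate z 0.05 130 0.0732
plate z 0.08 108 0.074
plate z 0.12 69 0.073
plate z 0.15 106 0.0733
plate z 0.19 77 0.0729
slope along y [-0.0024283   0.0053163   0.07102948]
```

```bash
cat > c.py <<'E'
from h import *
import sys
def hou(d,u0,v0,w=13):
    g=cv2.cvtColor(d["color"],cv2.COLOR_RGB2GRAY); v0=int(v0);u0=int(u0)
    p=g[v0-w:v0+w+1,u0-w:u0+w+1]; p=cv2.resize(p,None,fx=6,fy=6,interpolation=cv2.INTER_CUBIC)
    # mask darker than white plate
    m=(p<215).astype(np.uint8)
    n,l,s,c=cv2.connectedComponentsWithStats(m)
    i=max((j for j in range(1,n) if s[j,0]>0 and s[j,1]>0 and s[j,0]+s[j,2]<p.shape[1] and s[j,1]+s[j,3]<p.shape[0]),key=lambda j:s[j,4])
    x,y,W,H,a=s[i]; f=lambda q,o:(q+.5)/6-.5+o-w
    return f(x+W/2-.5,u0),f(y+H/2-.5,v0),W/6,H/6
if __name__=="__main__":
    for f,u,v in(("top0",280,197),("top0",308,197),("top3",280,197),("top3",308,197),("top4",282,197),("top5",281,197),("top6",226,198),("top7",225,198)):
        d=load(f+".npz")
        try: r=hou(d,u,v); print(f,np.round(r,2),atz(d,r[0],r[1],.088).round(4))
        except Exception as e: print(f,e)
E
python3 c.py
```

```text
top0 [279.67 197.83  12.33  13.67] [0.5871 0.0364 0.088 ]
top0 [307.83 197.75  12.    13.83] [ 0.5878 -0.0378  0.088 ]
top3 [279.67 197.83  12.33  13.67] [0.5871 0.0364 0.088 ]
top3 [307.83 196.83  12.    12.  ] [ 0.5902 -0.0378  0.088 ]
top4 [282.75 197.5   12.17  14.33] [0.5881 0.0283 0.088 ]
top5 [281.   196.92  13.33  14.5 ] [0.5896 0.033  0.088 ]
top6 [226.75 197.83  13.17  15.  ] [0.5863 0.1759 0.088 ]
top7 [226.5  197.67  15.    15.  ] [0.5868 0.1765 0.088 ]
```

>>> servo_tool --linear '[[0.03,-0.2,0],[0,-0.2,0],[0,-0.03,0],[0,0,0],[0,0,0],[0,0,0]]' --rotation '[[0,0,0],[0,0,0],[0,0,0],[0,0,0],[0,0,0],[0,0,0]]' --jaw '[1,1,1,1,1,1]'

```text
clock: 13.75
position: [0.5913, -0.0293, 0.0834]
tcp_rot: [2.101, 1.564, -1.022]
wrist_force: [-1.5, -8.4, 11.5]
width: 0.265
```

```bash
python3 m.py 8; python3 - <<'E'
from h import *
d=load("top8.npz");b=(195,160)
cv2.imwrite("pics/top8.png",cv2.resize(d["color"][b[1]:b[1]+70,b[0]:b[0]+95,::-1],None,fx=8,fy=8,interpolation=cv2.INTER_CUBIC))
E
```

```text
13.75 pos [ 0.5913 -0.0293  0.0834] F [-1.49 -8.44 11.46] T [-1.76   0.18   0.009] w 0.265
R [[0.0034, 0.0186, -0.9998], [-0.0055, -0.9998, -0.0186], [-1.0, 0.0056, -0.0033]]
rem tool cm [0.14 0.22 0.09] q6 2.9629357417754023
0.9080362915992737 outer cup ref [0.5864006  0.17637664 0.088     ] now [0.58636355 0.18286972 0.088     ]
plate z 0.05 88 0.0732
plate z 0.08 112 0.0733
plate z 0.12 68 0.0727
plate z 0.15 108 0.0721
plate z 0.19 81 0.0728
slope along y [-0.00627219  0.00908157  0.06889442]
```

View pics/top8.png

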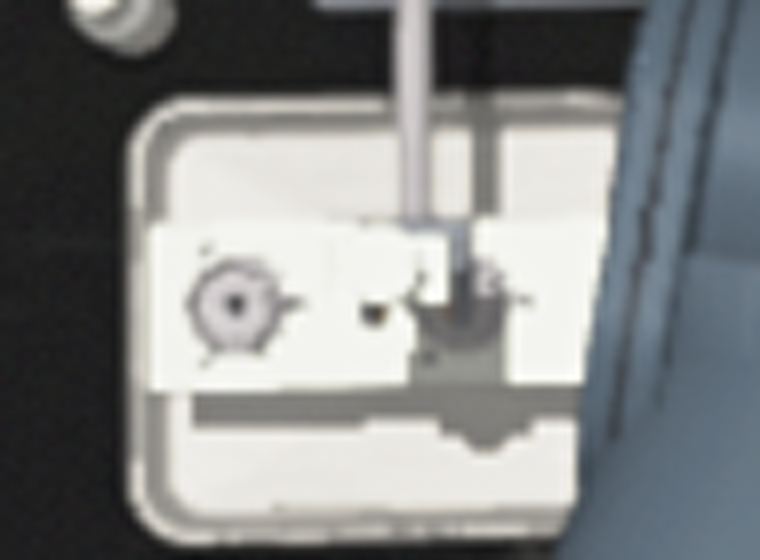

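>>> servo_tool --linear '[[0.03,0,0],[0.03,0,0],[0,0,0],[0,0,0],[0,0,0],[0,0,0],[0,0,0],[0,0,0]]' --rotation '[[0,0,0],[0,0,0],[0,0,0],[0,0,0],[0,0,0],[0,0,0],[0,0,0],[0,0,0]]' --jaw '[1,1,1,1,1,1,1,1]'

```text
clock: 14.6
position: [0.5914, -0.0295, 0.0832]
tcp_rot: [2.109, 1.564, -1.015]
wrist_force: [-1.3, -9.4, 13.0]
width: 0.265
```

```bash
python3 m.py 9; python3 - <<'E'
from h import *
from cell import imaging
d=imaging.read_camera("side")
cv2.imwrite("pics/side9.png",cv2.resize(d["color"][140:250,270:400,::-1],None,fx=5,fy=5,interpolation=cv2.INTER_CUBIC))
E
```

```text
14.6 pos [ 0.5914 -0.0295  0.0832] F [-1.3  -9.42 13.02] T [-1.834  0.296 -0.066] w 0.265
R [[0.0036, 0.0184, -0.9998], [-0.0058, -0.9998, -0.0184], [-1.0, 0.0059, -0.0035]]
rem tool cm [0.12 0.2  0.09] q6 2.962941722103967
0.9073606133460999 outer cup ref [0.5864006  0.17637664 0.088     ] now [0.58636337 0.18290194 0.088     ]
plate z 0.05 90 0.0738
plate z 0.08 114 0.0735
plate z 0.12 67 0.0728
plate z 0.15 111 0.0728
plate z 0.19 76 0.0737
slope along y [-0.00112014  0.00161205  0.07287053]
```

View pics/side9.png

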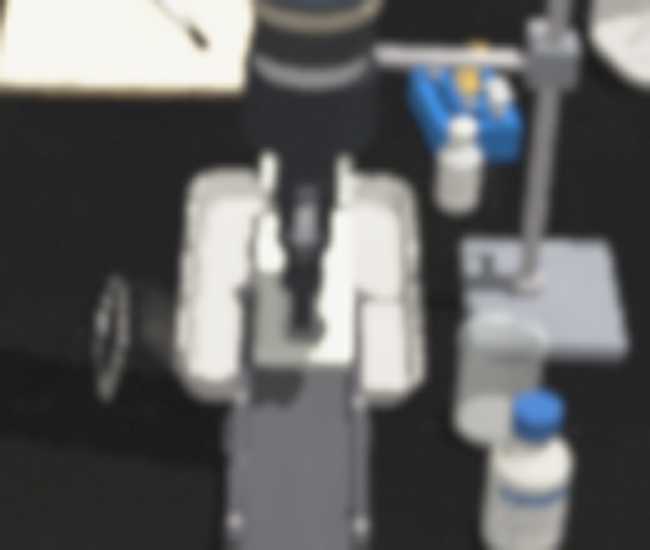

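```bash
python3 -c "
from cell import env
print(env.sign_off())"
```

```text
the job is handed in; nothing more can be done
None
```

I slid the carrier out with the outer cup first under the needle, held it there about 3 s, then moved it on to the inner cup. I handed in while still gripping the knob. The sign-off gave no verdict.

| | Cup position along the slide (y) | Needle (y) |
|---|---|---|
| First stop, outer cup | about 0.108 m | about 0.1085 m (0.107 to 0.1095 from the two cameras) |
| Final stop, inner cup | about 0.108 m | same |

- **Centring:** both stops look within about 1 to 2 mm of the needle, but this is measured indirectly. The needle tip could not be seen, so I took its position from the top of the syringe. In the end position the inner cup is mostly hidden by the clamp, so I worked from the outer cup and the 75 mm spacing.
- **Level and still:** in the last two pictures, 0.85 s apart, the cup position was unchanged. The depth slope along the plate was 0.006 rad or less, and the tool's own tilt was about 0.006 rad; the limit is 0.035.
- **Hold:** grip force was set to 60 N. The wrist read about 13 N upward, so the tail is pressed onto the deck. It also read 9 N along the slide, more than the stated 2 to 4 N sliding friction.
- **Disagreement:** on the second slide the carrier lagged the arm by about 2 mm, from slip or give in the grip. I followed the camera rather than the arm position and moved the arm about 2 mm farther than I had planned.
- **Surroundings:** in the pictures I took, the needle stand and the other things on the bench in view looked unmoved. I did not measure their positions.

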